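# Dosing cup from the supply basket to the detergent tap

## Task

Take the dosing cup out of the supply basket and stand it on the table under the detergent jug's tap, mouth up and with the whole spout over its mouth, ready to be filled. Set the cup down rather than dropping it; it is easiest to put it down in front of the tap and slide it in. Leave the basket, what else is in it and the green bottle where they are.

Things in the scene. Friction and masses are not known exactly. Their poses are not given: they have to be found in the camera images.
- cup_center (a point): Dosing cup: open white plastic cup, 62 mm across at the rim (60 mm at the foot), 88 mm tall, wall 3 mm, about 70 g, standing mouth up on the basket floor. This point is on its axis, half-way up (44 mm above its foot); z is its axis, pointing up out of its mouth.
- basket: Loose grey plastic supply basket (600 g), 220 mm (its x) by 330 mm (its y), 85 mm high, walls and floor 4 mm thick, with a 9 mm wide rim. Origin at the centre of its underside on the table. Cup, brush and carton stand in a row along its y axis, about 95 mm apart, in any order, close to its middle line, so the cup has free room on both its x sides.
- jug: Blue jug with a label lying on a wooden riser; fixed. Origin on the table straight below the spout; its y axis points level out of the jug along the tap, so free space in front of the tap is on +y. The riser is 190 mm wide, 125 mm high; its front face is at y = -44 mm and stops a cup that is pushed in, still under the spout. Jug and riser reach to y = -316 mm and 314 mm above the table.
- spout (a point): Centre of the lower end of the tap's spout, 120 mm above the table. The spout is 16 mm across and points down; the white tap is 21 to 24 mm wide (its collar at the jug 42 mm), goes up to 177 mm above the table, and its front end stands 12 mm in front of the spout's axis.
- brush_center (a point): Wooden scrubbing brush, 150 x 54 x 43 mm, bristles down, lying across the basket (long side along the basket's x). This point is at its centre.
- carton_center (a point): Cardboard carton of laundry soap, 115 x 58 x 50 mm, lying across the basket (long side along the basket's x). This point is at its centre.
- bottle_center (a point): Green stain-remover bottle, 64 mm across, 185 mm tall, standing on the table near its far side. This point is on its axis, 90 mm above the table.
Mind the look-alikes: they are no part of the job. Leave any yellow look-alike of the part that bears cup_center alone.

How it is judged:
By the outcome, as a careful person would: the job done as asked, in the order asked, and still so for the second after the job is handed in, with the robot touching nothing.
It also fails if it takes over 64 s, if anything falls off the work surface, if the arm or the gripper's body presses on something with over 40 N, if the wrist force passes 120 N, or if a joint passes its speed limit or range.

## Robot

A 7-joint arm with a two-finger parallel gripper is mounted at the origin on the work surface. World frame = base frame: x ahead of the robot, y to its left, z up, the work surface at z = 0. Lengths are in mm, angles in rad, forces in N, time in s.
With the tool pointing down it reaches from about 400 to 850 mm from the base axis. Payload 6.9 kg.
Tool frame: the origin (TCP) lies midway between the tips of the shut fingers; the grasp point (between the pads) lies 19 mm behind it; z points along the fingers, y is the line along which they close (so a half turn about z gives the same grasp; the last joint's range is limited). The gripper opens to 85 mm and grips with 20 to 120 N. Pads are 22 mm wide; open, the fingers measure 114 mm over their backs; the gripper's body (76 mm by 85 mm) begins 54 mm behind the grasp point. The pads swing forward as they close: fully open they stand 13 mm farther back than shut.
Start: joints at [1.377, 0.507, -0.238, 1.5, 0.126, 1.149, -0.155], TCP at [184.551, -597.12, 231.275] pointing down, gripper open.
Joint ranges: [-3.08, 3.08], [-0.24, 2.05], [-1.43, 1.35], [0, 2.5], [-1.52, 4.66], [0.17, 1.96], [-2.89, 2.89]. Speed limits (rad/s): [2.39, 2.39, 3.14, 3.14, 3.14, 3.14, 3.14].

## Interface

Orientations are given as [roll, pitch, yaw] about the fixed x, y, z axes, in that order (R = Rz(yaw) Ry(pitch) Rx(roll)).
In Python, from plant import status, eyes, r gives the robot as it stands. The module is installed in compiled form; this text tells all that it offers.
- The arm moves only by the tool play_rows, never from a script. Its argument "commands" is a list of rows, each a list of 7 numbers: the finger opening in m, from 0 to 0.0854, then the shift along the tool's x, y, z in m, then the turn, a rotation vector about the tool's x, y, z in rad. In form: [[grip, tx, ty, tz, ax, ay, az], ...]. A call has 1 to 12 rows; each row is the pose to reach, as a shift and turn from the pose commanded when the call began, along the tool's axes at that moment; what a row does not reach only later rows make up. A row lasts 1/12 s, in which the tool goes at most 41.7 mm and 7.16 degrees, less where a joint would pass 70% of its speed; a pose out of reach is approached as far as the arm can. A call with a gripper value outside its range is refused whole. The fingers move at their own pace and stop on an object; "force" is the grip in N (left out, the last holds). Time passes only in rows, so rows that repeat a pose let the fingers close. It gives the time, the measured TCP pose, the force, the opening and the grip force at its end, in the units of the state.
- status.sense(): the state, without advancing time (a new reading comes with each control period).
- eyes.camera(name): name is "scene" or "top" or "wrist"; returns (picture, depth): 480x640x3 uint8, blue, green, red; 480x640 float32, mm along the optical axis (not along the pixel's ray), 0 where there is no reading.
- eyes.get_calibration(name): a dict with "fx", "fy", "cx", "cy" (pixels), "k1" (the pictures are not rectified: a ray, as slopes to the right and down, at radius r is drawn at 1 + k1 r^2 times it, then the intrinsics apply), "xyz" and "orientation" of the camera in the world. Camera axes: x right, y down, z forward; pixel columns grow to the right and rows downward; lengths in mm; the calibration is good to about 2 mm. A picture is of the moment at which its call begins: read the wrist's pose just before it. get_calibration takes no time and is no camera call; for the wrist camera it gives the pose at the moment of the call.
- r.hand_in(): hands the job in; it is judged then, once.
Trained networks look in the newest picture that a camera, given by its name, has taken for a name from the list of things; names that differ only in an ending like _2 or _b are one class to them, and where a whole thing is asked for, a point or a joint stands for the part that bears it (a point fixed in the world has none). Each returns a list of dicts, best first, with "score" (0 to 1); they miss things now and then, are a little off and sometimes report something else, mostly with a low value. They report only what shows in the picture. A call takes as long as a camera call. They do not tell look-alikes from the thing itself.
- eyes.trace(name, camera): "mask" (480x640 bool, what is visible of it) and "uv" ([column, row] in pixels, amid what is visible of it).
The state is a dict: "time_s": time; "joint_pos": joint angles; "qvel": joint speeds; "effort": joint torques, N m; "tcp_pos": TCP position; "tool_rot": TCP orientation; "ft_force": force on the tool from outside, world axes, zero at the start; "moment": the same for the moment, N m; "finger_gap": finger opening in mm; "grip_force": force on a finger pad.
Only numpy, scipy, OpenCV 4.12 (cv2) and the standard library are available. Lean on these libraries where they do the work, as an engineer would, in place of code of your own. Each camera call takes 0.05 s, during which the arm holds its last target. There are 200 camera calls.

## Working session

There is one attempt and no reset: what is moved stays moved. The work goes in short steps, Python scripts to look and compute and a tool call to move; the robot and the scene stay as the last step left them, time stands still between calls to the robot, and variables do not carry over. Pictures are saved under pics/ and viewed, at most 10 in all, crops included, and the job is handed in when it is done.

Besides the shell and the picture viewer there is one more tool, called after "Call:" by a JSON object that holds its "op" and its "data", one argument or row to a line. play_rows: Moves the arm, as the interface text tells. Its arguments: {"type":"object","properties":{"commands":{"type":"array","items":{"type":"array","items":{"type":"number"}}},"force":{"type":"number"}},"required":["commands"]}

```bash
mkdir -p pics; cat > h.py <<'E'
import numpy as np, cv2
from scipy.spatial.transform import Rotation as R
from plant import status, eyes, r
def cal(n):
    c=eyes.get_calibration(n); return c
def cloud(c,depth):
    v,u=np.mgrid[0:480,0:640]
    K=np.array([[c['fx'],0,c['cx']],[0,c['fy'],c['cy']],[0,0,1.]])
    p=np.stack([u.ravel(),v.ravel()],1).astype(np.float64)[:,None]
    n=cv2.undistortPoints(p,K,np.array([c['k1'],0,0,0.]))[:,0].reshape(480,640,2)
    P=np.dstack([n[...,0]*depth,n[...,1]*depth,depth])
    o=np.array(c['orientation'])
    M=o if o.shape==(3,3) else R.from_euler('xyz',o).as_matrix()
    W=P@M.T+np.array(c['xyz']); W[depth==0]=np.nan
    return W
E
python3 - <<'E'
from h import *
s=status.sense(); print({k:np.round(v,3) for k,v in s.items()})
for n in ['top','scene']:
    c=cal(n); print(n,c)
    im,d=eyes.camera(n); cv2.imwrite(f'pics/{n}1.png',im); np.save(f'{n}1.npy',d)
    W=cloud(c,d)
    for t in ['cup_center','basket','jug','spout','brush_center','carton_center','bottle_center']:
        for q in eyes.trace(t,n)[:3]:
            m=q['mask']; w=W[m]
            print(n,t,round(q['score'],2),np.round(q['uv']),m.sum(),np.round(np.nanmedian(w,0)),np.round(np.nanpercentile(w,[2,98],axis=0)).tolist())
E
```

```text
{'time_s': np.float64(0.0), 'joint_pos': array([ 1.377,  0.508, -0.238,  1.501,  0.126,  1.149, -0.155]), 'qvel': array([-0.001, -0.   , -0.   ,  0.   , -0.002, -0.   ,  0.   ]), 'effort': array([-0.0000e+00, -6.2060e+01, -2.1870e+00, -2.4966e+01,  1.3000e-02,
        1.2000e-02,  0.0000e+00]), 'tcp_pos': array([ 184.356, -596.645,  230.433]), 'tool_rot': array([-3.14,  0.  ,  0.3 ]), 'ft_force': array([-0.279, -0.574,  0.999]), 'moment': array([-0.058,  0.034, -0.014]), 'grip_force': np.float64(0.0), 'finger_gap': np.float64(85.362)}
top {'fx': 613.6451524519604, 'fy': 613.6451524519604, 'cx': 319.4334883557891, 'cy': 241.9415462686638, 'k1': -0.1128910099595571, 'xyz': array([ 308.03073608,   56.93977291, 1305.47497494]), 'orientation': array([-2.95393262e+00, -1.97396493e-03, -1.56969625e+00])}
top cup_center 0.91 [198. 173.] 1012 [710. 328.  47.] [[673.0, 294.0, 1.0], [732.0, 352.0, 90.0]]
top cup_center 0.89 [224. 258.] 929 [513. 258.  32.] [[479.0, 224.0, 4.0], [537.0, 282.0, 94.0]]
top cup_center 0.7 [342. 269.] 862 [492.   9.  13.] [[456.0, -18.0, -1.0], [514.0, 40.0, 92.0]]

[... 1070 characters left out ...]
cup_center 0.8 [399. 212.] 994 [519. 255.  59.] [[482.0, 225.0, 9.0], [543.0, 283.0, 92.0]]
scene basket 0.96 [411. 216.] 10408 [497. 268.  13.] [[369.0, 91.0, -2.0], [632.0, 433.0, 86.0]]
scene jug 0.89 [ 73. 213.] 17761 [ 491. -413.  252.] [[359.0, -579.0, 22.0], [547.0, -300.0, 310.0]]
scene spout 0.61 [ 75. 211.] 17724 [ 492. -413.  252.] [[359.0, -579.0, 24.0], [547.0, -300.0, 310.0]]
scene brush_center 0.62 [357. 209.] 1209 [494. 168.  45.] [[421.0, 140.0, 39.0], [561.0, 197.0, 51.0]]
scene carton_center 0.93 [442. 214.] 1412 [525. 351.  52.] [[457.0, 323.0, 6.0], [570.0, 386.0, 58.0]]
scene bottle_center 0.71 [336. 314.] 1516 [755.  49. 116.] [[722.0, 22.0, 4.0], [770.0, 83.0, 186.0]]
```

View pics/top1.png

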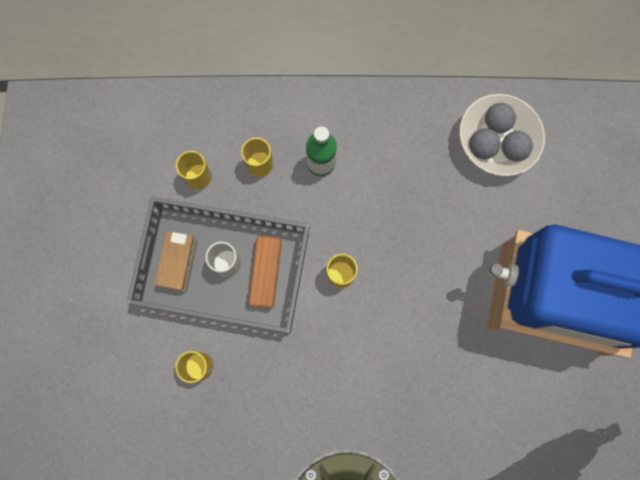

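View pics/scene1.png

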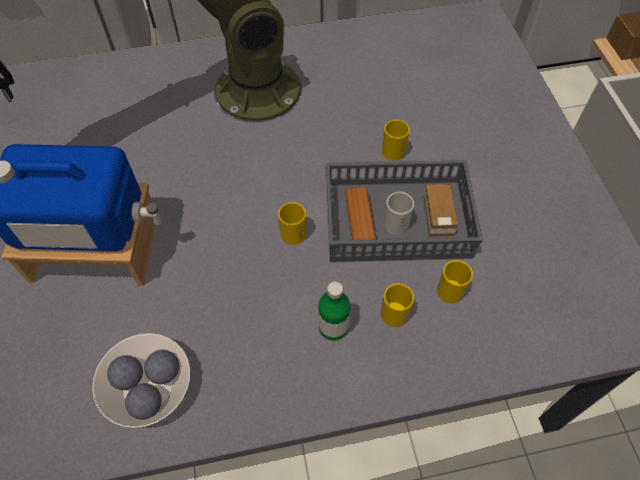

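Cup candidates in the top image: yellow at (193,170), (257,157), (342,270) and (192,367), and white at (221,260). Only the white one at (221,260) (scene (399,212)) is white and inside the basket, between the carton at (176,260) and the brush at (268,269). The jug's tap is at (505,272), pointing left. Next I'll confirm in a crop and measure.

```bash
python3 - <<'E'
from h import *
im=cv2.imread('pics/top1.png'); sc=cv2.imread('pics/scene1.png')
a=cv2.resize(im[190:340,125:315],None,fx=2.1,fy=2.1); b=cv2.resize(sc[180:270,90:200],(400,315))
a=cv2.resize(a,(399,315)); cv2.imwrite('pics/crop1.png',np.hstack([a,b]))
for n,I,(u0,u1,v0,v1) in [('top',im,(205,240,238,285)),('scene',sc,(380,418,188,238))]:
    W=cloud(cal(n),np.load(n+'1.npy'))
    w=W[v0:v1,u0:u1].reshape(-1,3); w=w[(w[:,2]>84)&(w[:,2]<98)]
    (c,rad)=cv2.minEnclosingCircle(w[:,:2].astype(np.float32)); print(n,'cup rim',len(w),np.round(c),round(rad,1),np.median(w,0).round())
    w=W[150:350,120:320].reshape(-1,3) if n=='top' else W[155:265,320:485].reshape(-1,3)
    w=w[(w[:,2]>78)&(w[:,2]<89)]
    print('basket rim',cv2.minAreaRect(w[:,:2].astype(np.float32)))
    # jug area: riser top z~125 and tap
    J=W.reshape(-1,3); ok=(J[:,0]>280)&(J[:,0]<620)&(J[:,1]<-200)&(J[:,1]>-620)
    J=J[ok]; rr=J[(J[:,2]>119)&(J[:,2]<129)]; print('riser top',len(rr),np.round(np.percentile(rr,[1,99],axis=0)))
    # front edge of riser: per-bin max along y
    bins=np.arange(300,600,10); 
    print('edge',[ (int(x),int(rr[(abs(rr[:,0]-x)<5),1].max())) for x in bins if (abs(rr[:,0]-x)<5).sum()>2])
    hs=cv2.cvtColor(I,cv2.COLOR_BGR2HSV).reshape(-1,3)[ok]
    t=J[(hs[:,1]<60)&(J[:,2]>132)&(J[:,2]<185)&(J[:,1]>-340)]
    print('tap',len(t),np.round(np.percentile(t,[0,5,50,95,100],axis=0)).tolist())
    f=t[t[:,2]>150]; print('tap rect',cv2.minAreaRect(f[:,:2].astype(np.float32)))
    np.save(f'tap_{n}.npy',t)
E
```

```text
top cup rim 186 [509. 254.] 31.5 [510. 254.  91.]
basket rim ((567.7314453125, 248.0869598388672), (337.4549865722656, 370.0931701660156), 80.33045959472656)
riser top 1398 [[ 308. -554.  119.]
 [ 553. -295.  129.]]
edge [(300, -550), (310, -501), (320, -458), (330, -422), (340, -378), (350, -338), (360, -299), (370, -293), (380, -295), (390, -298), (400, -301), (410, -302), (420, -304), (430, -308), (440, -310), (450, -311), (470, -269), (490, -322), (500, -324), (510, -326), (520, -329), (530, -331), (540, -333), (550, -336), (560, -340)]
tap 523 [[365.0, -339.0, 133.0], [422.0, -320.0, 146.0], [465.0, -302.0, 170.0], [482.0, -268.0, 180.0], [527.0, -265.0, 185.0]]
tap rect ((446.69940185546875, -301.2099914550781), (74.00588989257812, 161.7058868408203), 89.1741714477539)
scene cup rim 175 [513. 256.] 33.1 [515. 254.  89.]
basket rim ((527.0001220703125, 255.72679138183594), (334.3190002441406, 287.5238342285156), 79.93781280517578)
riser top 1606 [[ 371. -594.  119.]
 [ 559. -282.  129.]]
edge [(360, -309), (370, -291), (380, -293), (390, -296), (400, -298), (410, -299), (420, -302), (470, -269), (480, -268), (490, -319), (500, -321), (510, -323), (520, -326), (530, -330), (540, -331), (550, -334), (560, -336)]
tap 444 [[406.0, -338.0, 133.0], [457.0, -317.0, 142.0], [477.0, -296.0, 168.0], [486.0, -269.0, 178.0], [527.0, -265.0, 182.0]]
tap rect ((450.98468017578125, -287.30975341796875), (52.98217010498047, 83.19591522216797), 79.45187377929688)
```

View pics/crop1.png

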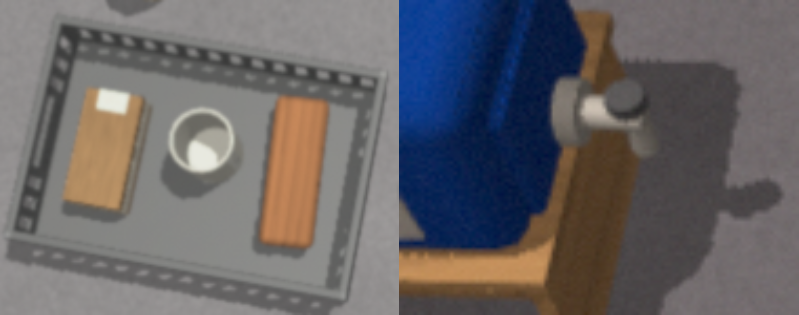

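The crop confirms it: the white open cup stands between the carton and the brush. The tap's dark knob and its spout stick out of the jug in front of the riser. Next I'll refine the jug frame and plan the approach.

```bash
cat >> h.py <<'E'
def rel(p,yaw,tilt=0,deg=True):
    """shift (m) and rotvec in current tool axes to TCP p (mm), tool down at yaw, leaned by tilt about tool y"""
    s=status.sense(); A=R.from_euler('xyz',s['tool_rot'])
    B=R.from_euler('xyz',[np.pi,0,yaw])*R.from_rotvec([0,tilt,0])
    print('t',s['time_s'],'move',np.round(A.inv().apply(np.array(p)-s['tcp_pos'])/1000,4),np.round((A.inv()*B).as_rotvec(),3))
E
python3 - <<'E'
from h import *
E=[]
for n in ['top','scene']:
    W=cloud(cal(n),np.load(n+'1.npy')).reshape(-1,3)
    rr=W[(W[:,2]>119)&(W[:,2]<129)&(W[:,1]>-345)&(W[:,1]<-285)]
    e=[]
    for x in list(range(375,415,5))+list(range(495,550,5)):
        q=rr[abs(rr[:,0]-x)<3,1]
        if len(q): e.append((x,q.max()))
    e=np.array(e); s,b=np.polyfit(e[:,0],e[:,1],1); yaw=np.arctan(s)
    jx=np.array([np.cos(yaw),np.sin(yaw)]); jy=np.array([-jx[1],jx[0]])
    t=np.load(f'tap_{n}.npy')
    near=t[(t[:,1]>-300)&(t[:,0]>430)&(t[:,0]<510)]
    L=near[:,:2]@jx; F=near[:,:2]@jy; fm=np.percentile(F,97)
    fy=np.array([0,b])@jy
    lat=(np.percentile(L,3)+np.percentile(L,97))/2
    print(n,'yaw',yaw,'lat',np.percentile(L,[2,10,50,90,98]).round(1),'front',F.max().round(1),fm.round(1),'face',fy.round(1),
      'spout via face',(lat*jx+(fy+44)*jy).round(1),'via front',(lat*jx+(fm-12)*jy).round(1))
    m=W[(W[:,2]>119)&(W[:,2]<129)&(abs(W[:,:2]@jy-fy)<15)][:,:2]@jx
    print('riser lat range',np.percentile(m,[1,99]).round(1), 'mid',m.min().round(1),m.max().round(1))
rel([184,-597,480],.3); rel([510,254,200],1.4)
E
```

```text
top yaw -0.23445542754538468 lat [511.5 513.3 520.3 529.5 533. ] front -148.2 -148.9 face -199.7 spout via face [ 471.8 -272.8] via front [ 470.6 -277.8]
riser lat range [424. 620.] mid 423.0 620.5
scene yaw -0.23893982486377666 lat [514.2 520.2 531.3 536.2 538.4] front -144.7 -145.6 face -195.1 spout via face [ 476.  -271.5] via front [ 474.5 -277.8]
riser lat range [429.4 627. ] mid 428.1 627.9
t 0.8 move [-0.0005 -0.0003 -0.2487] [ 0. -0. -0.]
t 0.8 move [ 0.5622 -0.7171  0.0313] [ 0.   0.  -1.1]
```

Call:
{"op": "play_rows", "data": {
  "commands": [
    [0.085,0,0,-0.04,0,0,0],
    [0.085,0,0,-0.08,0,0,0],
    [0.085,0,0,-0.12,0,0,0],
    [0.085,0,0,-0.16,0,0,0],
    [0.085,0,0,-0.2,0,0,0],
    [0.085,0,0,-0.22,0,0,0],
    [0.085,0,0,-0.22,0,0,0]
  ]
}}

```text
time_s: 1.38
tcp_pos: [185.1, -597.9, 457.1]
tool_rot: [3.133, -0.001, 0.3]
ft_force: [-0.5, 0.4, 0.2]
finger_gap: 85.0
grip_force: 0.0
```

Both views agree: the spout is at about (472, -275) with jug yaw about -0.235, and the cup axis is at about (511, 255). I'll carry the tool over at height.

Call:
{"op": "play_rows", "data": {
  "commands": [
    [0.085,0.028,-0.03,0,0,0,-0.05],
    [0.085,0.056,-0.06,0,0,0,-0.1],
    [0.085,0.084,-0.09,0,0,0,-0.15],
    [0.085,0.112,-0.12,0,0,0,-0.2],
    [0.085,0.14,-0.15,0,0,0,-0.25],
    [0.085,0.168,-0.18,0,0,0,-0.3],
    [0.085,0.196,-0.21,0,0,0,-0.35],
    [0.085,0.224,-0.24,0,0,0,-0.4],
    [0.085,0.252,-0.27,0,0,0,-0.45],
    [0.085,0.28,-0.3,0,0,0,-0.5],
    [0.085,0.308,-0.33,0,0,0,-0.55],
    [0.085,0.336,-0.36,0,0,0,-0.6]
  ]
}}

```text
time_s: 2.38
tcp_pos: [399.3, -151.9, 451.2]
tool_rot: [3.141, 0.0, 0.902]
ft_force: [1.0, -0.1, 0.2]
finger_gap: 85.0
grip_force: 0.0
```

```bash
python3 -c "
from h import *
rel([500,235,230],1.4)"
```

```text
t 2.3833 move [ 0.3661 -0.1611  0.2209] [ 0.     0.001 -0.498]
```

Call:
{"op": "play_rows", "data": {
  "commands": [
    [0.085,0.03,-0.013,0.018,0,0,-0.04],
    [0.085,0.06,-0.026,0.036,0,0,-0.08],
    [0.085,0.09,-0.04,0.054,0,0,-0.12],
    [0.085,0.12,-0.053,0.072,0,0,-0.16],
    [0.085,0.15,-0.066,0.09,0,0,-0.2],
    [0.085,0.18,-0.08,0.108,0,0,-0.25],
    [0.085,0.21,-0.092,0.126,0,0,-0.29],
    [0.085,0.24,-0.106,0.145,0,0,-0.33],
    [0.085,0.27,-0.119,0.163,0,0,-0.37],
    [0.085,0.3,-0.132,0.181,0,0,-0.41],
    [0.085,0.33,-0.145,0.2,0,0,-0.45],
    [0.085,0.366,-0.161,0.221,0,0,-0.498]
  ]
}}

```text
time_s: 3.38
tcp_pos: [500.2, 230.9, 230.3]
tool_rot: [3.142, 0.001, 1.399]
ft_force: [1.1, -0.8, 0.7]
finger_gap: 85.5
grip_force: 0.0
```

```bash
cat > w.py <<'E'
from h import *
s=status.sense(); c=cal('wrist'); im,d=eyes.camera('wrist'); cv2.imwrite('pics/wrist1.png',im); W=cloud(c,d)
print(s['tcp_pos'],s['tool_rot'],s['joint_pos'].round(2) if hasattr(s['joint_pos'],'round') else s['joint_pos'])
for t in ['cup_center','brush_center','carton_center']:
    for q in eyes.trace(t,'wrist')[:3]:
        w=W[q['mask']]; w=w[~np.isnan(w[:,0])]
        print(t,round(q['score'],2),np.round(q['uv']),np.median(w,0).round(),cv2.minAreaRect(w[w[:,2]>25][:,:2].astype(np.float32)))
        if t[:3]=='cup':
            k=w[(w[:,2]>84)&(w[:,2]<98)]; print('rim',len(k),cv2.minEnclosingCircle(k[:,:2].astype(np.float32)) if len(k) else '')
E
python3 w.py
```

```text
[500.23023108 230.93169247 230.31249028] [3.14156318e+00 1.01286164e-03 1.39852300e+00] [ 0.07  0.48 -0.84  1.69  0.39  1.14 -1.06]
cup_center 0.91 [568. 210.] [730. 192.  62.] ((733.0377807617188, 190.58502197265625), (60.91485595703125, 62.507041931152344), 89.64698791503906)
rim 1058 ((733.8950805664062, 189.9495391845703), 32.128292083740234)
cup_center 0.87 [ 82. 169.] [288. 310.  62.] ((292.8537902832031, 309.1754455566406), (62.29680252075195, 59.99618148803711), 10.90807819366455)
rim 1206 ((292.26031494140625, 309.4202575683594), 31.57987403869629)
cup_center 0.82 [544.  64.] [717. 327.  60.] ((704.5523071289062, 325.9228515625), (62.20903015136719, 61.043617248535156), 11.197896957397461)
rim 1378 ((704.5501098632812, 326.47943115234375), 31.491788864135742)
brush_center 0.95 [322. 264.] [489. 177.  48.] ((488.07891845703125, 171.81524658203125), (53.3801383972168, 149.6160888671875), 84.10282135009766)
carton_center 0.72 [308.  62.] [509. 360.  55.] ((508.9006652832031, 359.848876953125), (58.8557014465332, 115.33964538574219), 80.02230072021484)
```

View pics/wrist1.png

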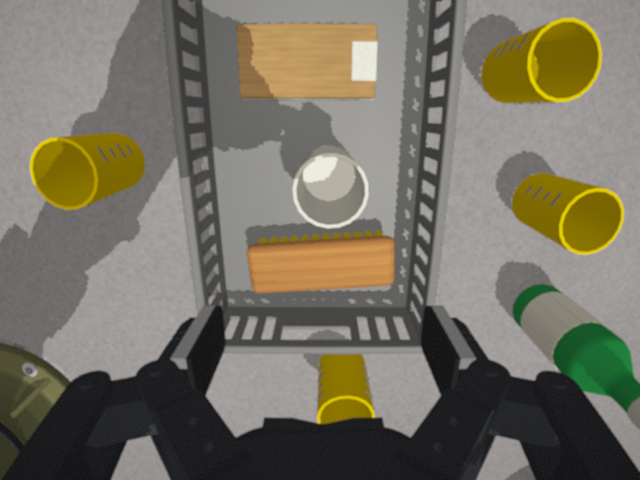

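The wrist picture shows the white cup at (330,190), between the carton (308,62) and the brush (322,264). The basket walls run parallel to the tool's x. I'll take its rim position from this view.

```bash
python3 - <<'E'
from h import *
c=cal('wrist'); im,d=eyes.camera('wrist'); W=cloud(c,d)
w=W[140:232,285:375].reshape(-1,3); k=w[(w[:,2]>86)&(w[:,2]<98)]
(p,rad)=cv2.minEnclosingCircle(k[:,:2].astype(np.float32)); print(len(k),p,rad,np.median(k,0))
rel([p[0],p[1],100],1.4); rel([p[0],p[1],42],1.4)
E
```

```text
1061 (510.33148193359375, 255.93035888671875) 31.01793098449707 [510.26502132 252.73332955  92.85500547]
t 3.6333 move [0.0275 0.0061 0.1312] [-0.001  0.001 -0.002]
t 3.6333 move [0.0275 0.0062 0.1892] [-0.001  0.001 -0.002]
```

Call:
{"op": "play_rows", "data": {
  "commands": [
    [0.085,0.027,0.006,0.01,0,0,0],
    [0.085,0.027,0.006,0.035,0,0,0],
    [0.085,0.027,0.006,0.07,0,0,0],
    [0.085,0.027,0.006,0.105,0,0,0],
    [0.085,0.027,0.006,0.13,0,0,0],
    [0.085,0.027,0.006,0.155,0,0,0],
    [0.085,0.027,0.006,0.175,0,0,0],
    [0.085,0.027,0.006,0.188,0,0,0],
    [0.085,0.027,0.006,0.188,0,0,0],
    [0.05,0.027,0.006,0.188,0,0,0],
    [0.05,0.027,0.006,0.188,0,0,0],
    [0.05,0.027,0.006,0.188,0,0,0]
  ],
  "force": 30
}}

```text
time_s: 4.63
tcp_pos: [511.6, 255.7, 45.5]
tool_rot: [3.139, -0.001, 1.397]
ft_force: [-0.3, -1.2, 4.8]
finger_gap: 61.9
grip_force: 32.5
```

Call:
{"op": "play_rows", "data": {
  "commands": [
    [0.05,0,0,0,0,0,0],
    [0.05,0,0,0,0,0,0],
    [0.05,0,0,0,0,0,0],
    [0.05,0,0,0,0,0,0]
  ]
}}

```text
time_s: 4.97
tcp_pos: [511.5, 255.8, 45.4]
tool_rot: [3.139, -0.001, 1.397]
ft_force: [-1.0, -2.4, 7.9]
finger_gap: 61.9
grip_force: 32.5
```

Call:
{"op": "play_rows", "data": {
  "commands": [
    [0.05,0,0,-0.01,0,0,0],
    [0.05,0,0,-0.03,0,0,0],
    [0.05,0,0,-0.055,0,0,0],
    [0.05,0,0,-0.085,0,0,0],
    [0.05,0,0,-0.115,0,0,0],
    [0.05,0,0,-0.145,0,0,0],
    [0.05,0,0,-0.17,0,0,0],
    [0.05,0,0,-0.19,0,0,0],
    [0.05,0,0,-0.19,0,0,0]
  ]
}}

```text
time_s: 5.72
tcp_pos: [511.7, 257.6, 239.1]
tool_rot: [3.136, -0.005, 1.398]
ft_force: [-0.3, 0.4, -0.3]
finger_gap: 61.8
grip_force: 33.1
```

```bash
python3 -c "
from h import *
rel([498,-168,235],1.336);rel([498,-168,42],1.336)"
```

```text
t 5.7167 move [-0.4216  0.0596  0.0024] [ 0.006 -0.005  0.062]
t 5.7167 move [-0.4226  0.0584  0.1954] [ 0.006 -0.005  0.062]
```

Call:
{"op": "play_rows", "data": {
  "commands": [
    [0.05,-0.015,0.002,0,0,0,0],
    [0.05,-0.045,0.006,0,0,0,0.01],
    [0.05,-0.083,0.012,0,0,0,0.015],
    [0.05,-0.122,0.017,0,0,0,0.02],
    [0.05,-0.161,0.023,0,0,0,0.025],
    [0.05,-0.2,0.028,0,0,0,0.03],
    [0.05,-0.239,0.034,0,0,0,0.04],
    [0.05,-0.278,0.039,0,0,0,0.045],
    [0.05,-0.317,0.045,0,0,0,0.05],
    [0.05,-0.355,0.05,0,0,0,0.055],
    [0.05,-0.39,0.055,0,0,0,0.06],
    [0.05,-0.412,0.058,0,0,0,0.06]
  ]
}}

```text
time_s: 6.72
tcp_pos: [495.6, -164.6, 233.4]
tool_rot: [-3.141, 0.002, 1.333]
ft_force: [0.9, 0.2, -0.4]
finger_gap: 61.9
grip_force: 33.1
```

Call:
{"op": "play_rows", "data": {
  "commands": [
    [0.05,-0.01,0.001,0,0,0,0],
    [0.05,-0.01,0.001,0.02,0,0,0],
    [0.05,-0.01,0.001,0.05,0,0,0],
    [0.05,-0.01,0.001,0.085,0,0,0],
    [0.05,-0.01,0.001,0.12,0,0,0],
    [0.05,-0.01,0.001,0.145,0,0,0],
    [0.05,-0.01,0.001,0.165,0,0,0],
    [0.05,-0.01,0.001,0.178,0,0,0],
    [0.05,-0.01,0.001,0.184,0,0,0],
    [0.05,-0.01,0.001,0.184,0,0,0]
  ]
}}

```text
time_s: 7.55
tcp_pos: [494.9, -168.8, 48.8]
tool_rot: [-3.139, -0.001, 1.339]
ft_force: [0.4, 0.1, -0.8]
finger_gap: 62.1
grip_force: 33.1
```

Call:
{"op": "play_rows", "data": {
  "commands": [
    [0.05,0,0,0.002,0,0,0],
    [0.05,0,0,0.004,0,0,0],
    [0.05,0,0,0.006,0,0,0],
    [0.05,0,0,0.007,0,0,0],
    [0.05,0,0,0.007,0,0,0]
  ]
}}

```text
time_s: 7.97
tcp_pos: [495.6, -170.1, 43.0]
tool_rot: [3.141, 0.0, 1.338]
ft_force: [0.1, 0.7, -0.7]
finger_gap: 62.0
grip_force: 33.1
```

Call:
{"op": "play_rows", "data": {
  "commands": [
    [0.05,0,0,0.001,0,0,0],
    [0.05,0,0,0.002,0,0,0],
    [0.05,0,0,0.003,0,0,0],
    [0.05,0,0,0.003,0,0,0]
  ]
}}

```text
time_s: 8.3
tcp_pos: [495.6, -170.1, 41.3]
tool_rot: [3.14, 0.002, 1.338]
ft_force: [-5.7, 1.4, 18.4]
finger_gap: 62.0
grip_force: 33.8
```

The cup is on the table. I'll ease off, open the fingers, and back away level in front of the tap.

Call:
{"op": "play_rows", "data": {
  "commands": [
    [0.05,0,0,-0.001,0,0,0],
    [0.05,0,0,-0.001,0,0,0],
    [0.085,0,0,-0.001,0,0,0],
    [0.085,0,0,-0.001,0,0,0],
    [0.085,0,0,-0.001,0,0,0],
    [0.085,0,0,-0.001,0,0,0],
    [0.085,0,0,-0.001,0,0,0],
    [0.085,0,0,-0.001,0,0,0]
  ]
}}

```text
time_s: 8.97
tcp_pos: [495.5, -169.9, 40.5]
tool_rot: [-3.141, -0.0, 1.338]
ft_force: [-0.3, 0.9, 0.3]
finger_gap: 85.1
grip_force: 0.0
```

Call:
{"op": "play_rows", "data": {
  "commands": [
    [0.085,0.01,0,0,0,0,0],
    [0.085,0.025,0,0,0,0,0],
    [0.085,0.04,0,0,0,0,0],
    [0.085,0.06,0,0,0,0,0],
    [0.085,0.08,0,0,0,0,0],
    [0.085,0.1,0,0,0,0,0],
    [0.034,0.1,0,0,0,-0.12,0],
    [0.034,0.1,0,0,0,-0.24,0],
    [0.034,0.1,0,0,0,-0.36,0],
    [0.034,0.1,0,0,0,-0.48,0],
    [0.034,0.1,0,0,0,-0.55,0],
    [0.034,0.1,0,0,0,-0.55,0]
  ]
}}

```text
time_s: 9.97
tcp_pos: [519.2, -67.0, 39.2]
tool_rot: [-3.14, 0.551, 1.347]
ft_force: [-0.5, 1.0, -0.9]
finger_gap: 33.9
grip_force: 0.0
```

```bash
cat > m.py <<'E'
from h import *
import sys
print(status.sense()['tcp_pos'],status.sense()['tool_rot'],status.sense()['finger_gap'])
S=np.array([472,-275]); a=-.235; J=np.array([[np.cos(a),np.sin(a)],[-np.sin(a),np.cos(a)]])
for n in ['top','scene']:
    c=cal(n); im,d=eyes.camera(n); W=cloud(c,d)
    cv2.imwrite(f'pics/{n}{sys.argv[1]}.png',im); hs=cv2.cvtColor(im,cv2.COLOR_BGR2HSV)
    for q in eyes.trace('cup_center',n)[:6]:
        m=q['mask']; w=W[m]; k=w[(w[:,2]>82)&(w[:,2]<93)]
        if len(k)<5: continue
        p,rad=cv2.minEnclosingCircle(k[:,:2].astype(np.float32))
        print(n,round(q['score'],2),np.round(q['uv']),'sat',np.median(hs[m][:,1]),'rim',len(k),np.round(p,1),round(rad,1),'in jug frame',(J@(np.array(p)-S)).round(1))
E
python3 m.py 2
```

```text
[519.23222782 -67.02262884  39.22460568] [-3.13973349  0.55060928  1.34709473] 33.89829771234983
top 0.83 [196. 170.] sat 163.0 rim 154 [702.8 323.9] 31.8 in jug frame [ 85.1 636.1]
top 0.68 [439. 260.] sat 19.0 rim 84 [ 493.9 -175.6] 29.9 in jug frame [ -1.8 101.7]
top 0.57 [192. 368.] sat 160.0 rim 127 [290.8 306.9] 31.0 in jug frame [-311.8  523.7]
top 0.57 [256. 156.] sat 163.0 rim 152 [730.6 189.6] 32.1 in jug frame [143.3 512.1]
scene 0.76 [395. 306.] sat 255.0 rim 144 [735.6 188.6] 31.8 in jug frame [148.4 512.3]
scene 0.7 [458. 283.] sat 255.0 rim 120 [707.9 323.4] 32.5 in jug frame [ 90.  636.9]
scene 0.66 [394. 141.] sat 255.0 rim 106 [294.9 308.6] 32.6 in jug frame [-308.1  526.3]
scene 0.55 [213. 242.] sat 30.0 rim 158 [ 497.5 -169.4] 32.1 in jug frame [  0.2 108.7]
scene 0.35 [405. 218.] sat 10.0 rim 1080 [502.3 259.7] 199.5 in jug frame [-95.1 527. ]
```

The cup is standing upright at jug-frame (about 0, 105). I'll lower the leaned, half-open fingers behind it and push it in with two contact points.

Call:
{"op": "play_rows", "data": {
  "commands": [
    [0.034,0.01,0,0.016,0,0,0],
    [0.034,-0.007,0,0.027,0,0,0],
    [0.034,-0.024,0,0.037,0,0,0],
    [0.034,-0.037,0,0.045,0,0,0],
    [0.034,-0.044,0,0.049,0,0,0],
    [0.034,-0.05,0,0.053,0,0,0],
    [0.034,-0.056,0,0.057,0,0,0],
    [0.034,-0.062,0,0.06,0,0,0],
    [0.034,-0.068,0,0.064,0,0,0],
    [0.034,-0.074,0,0.068,0,0,0],
    [0.034,-0.08,0,0.071,0,0,0],
    [0.034,-0.08,0,0.071,0,0,0]
  ]
}}

```text
time_s: 11.17
tcp_pos: [493.5, -176.9, 22.1]
tool_rot: [-3.141, 0.552, 1.336]
ft_force: [0.1, -0.5, -0.6]
finger_gap: 33.7
grip_force: 0.0
```

```bash
python3 m.py 3 | grep -v 'sat 1[0-9][0-9]\|sat 2'; python3 - <<'E'
import cv2,numpy as np
a=cv2.imread('pics/top3.png')[200:350,380:580]; b=cv2.imread('pics/scene3.png')[150:300,90:290]
cv2.imwrite('pics/c3.png',cv2.resize(np.hstack([a,b]),(800,300)))
E
```

```text
[ 493.49321074 -176.92147349   22.13704466] [-3.14102821  0.55150859  1.33647104] 33.69301334839752
scene 0.98 [196. 240.] sat 30.0 rim 152 [ 488.3 -207.1] 33.1 in jug frame [ 0.  69.9]
```

View pics/c3.png

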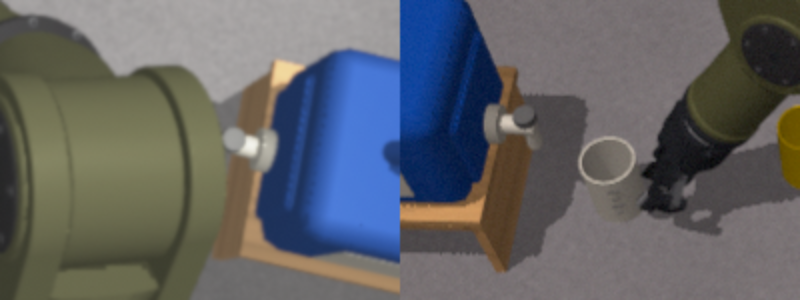

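The crop shows the cup upright, touching the fingertips and lined up with the tap, about 70 mm short of it. The push works, so I'll continue.

Call:
{"op": "play_rows", "data": {
  "commands": [
    [0.034,-0.005,0,0.003,0,0,0],
    [0.034,-0.01,0,0.006,0,0,0],
    [0.034,-0.016,0,0.01,0,0,0],
    [0.034,-0.022,0,0.0135,0,0,0],
    [0.034,-0.028,0,0.017,0,0,0],
    [0.034,-0.034,0,0.021,0,0,0],
    [0.034,-0.04,0,0.0245,0,0,0],
    [0.034,-0.045,0,0.0275,0,0,0],
    [0.034,-0.05,0,0.0305,0,0,0],
    [0.034,-0.054,0,0.033,0,0,0],
    [0.034,-0.057,0,0.035,0,0,0],
    [0.034,-0.057,0,0.035,0,0,0]
  ]
}}

```text
time_s: 12.37
tcp_pos: [478.4, -241.2, 22.0]
tool_rot: [-3.141, 0.551, 1.337]
ft_force: [-0.0, -0.3, 0.4]
finger_gap: 34.2
grip_force: 0.0
```

```bash
python3 m.py 4 | grep -v 'sat 1[0-9][0-9]\|sat 2'; python3 - <<'E'
import cv2,numpy as np
b=cv2.imread('pics/scene4.png')[170:290,90:250]
cv2.imwrite('pics/c4.png',cv2.resize(b,(800,600),interpolation=cv2.INTER_CUBIC))
E
```

```text
[ 478.40384307 -241.16199704   22.01007129] [-3.14144551  0.55060776  1.33680754] 34.21046097268235
scene 0.86 [166. 240.] sat 30.0 rim 142 [ 474.  -270.6] 33.3 in jug frame [0.9 4.7]
```

View pics/c4.png

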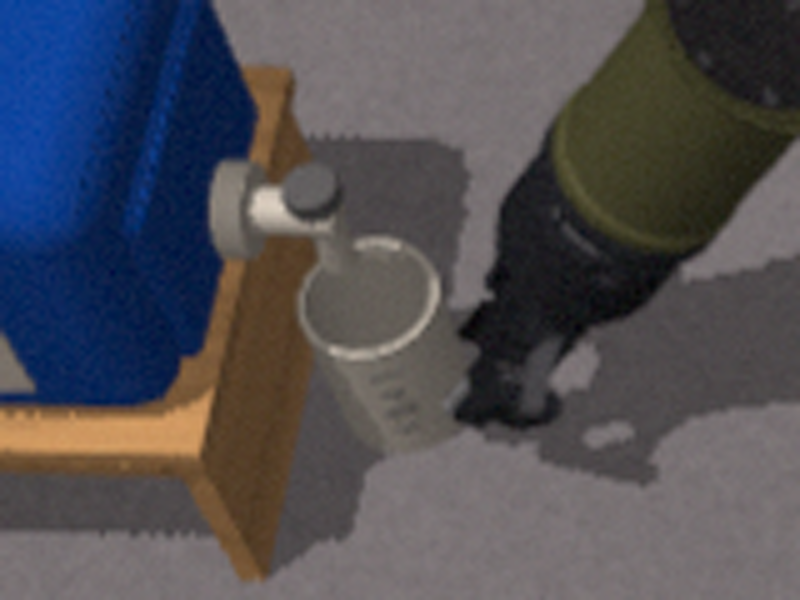

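The cup stands upright with the spout over its mouth, roughly 0–7 mm short of centred. I'll push 7 mm more and then back away.

Call:
{"op": "play_rows", "data": {
  "commands": [
    [0.034,-0.003,0,0.002,0,0,0],
    [0.034,-0.006,0,0.004,0,0,0],
    [0.034,-0.006,0,0.004,0,0,0],
    [0.034,0.005,0,-0.003,0,0,0],
    [0.034,0.02,0,-0.012,0,0,0],
    [0.034,0.04,0,-0.024,0,0,0],
    [0.034,0.065,0,-0.04,0,0,0],
    [0.034,0.09,0,-0.055,0,0,0],
    [0.034,0.115,0,-0.07,0,0,0],
    [0.034,0.115,0,-0.1,0,0,0],
    [0.034,0.115,0,-0.13,0,0,0],
    [0.034,0.115,0,-0.13,0,0,0]
  ]
}}

```text
time_s: 13.57
tcp_pos: [520.1, -72.7, 75.7]
tool_rot: [3.136, 0.545, 1.341]
ft_force: [0.6, -0.4, -0.2]
finger_gap: 34.1
grip_force: 0.0
```

```bash
python3 m.py 5 | grep -v 'sat 1[0-9][0-9]\|sat 2'; python3 - <<'E'
import cv2,numpy as np
b=cv2.imread('pics/scene5.png')[170:290,90:250]
a=cv2.imread('pics/scene5.png')
cv2.imwrite('pics/c5.png',np.hstack([cv2.resize(b,(400,300),interpolation=cv2.INTER_CUBIC),cv2.resize(a,(400,300))]))
E
```

```text
[520.11084014 -72.69986189  75.73539515] [3.13620169 0.5445395  1.34061056] 34.118138741850395
top 0.98 [479. 280.] sat 19.0 rim 112 [ 467.6 -278.8] 30.4 in jug frame [-3.4 -4.7]
scene 0.85 [166. 240.] sat 30.0 rim 144 [ 472.9 -279. ] 32.4 in jug frame [ 1.8 -3.7]
```

View pics/c5.png

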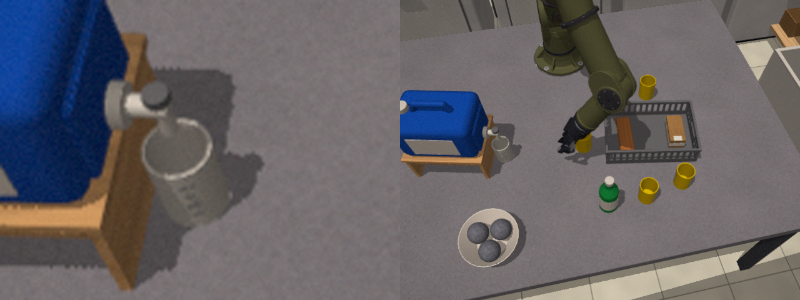

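The last picture shows the cup upright under the spout, about 5 mm off centre against a tolerance of about 20 mm. The arm is clear, and the basket and bottle haven't moved.

```bash
python3 -c "
from plant import r
print(r.hand_in())"
```

```text
the job is handed in; nothing more can be done
None
```

The white dosing cup now stands mouth up on the table under the jug's tap, measured about 5 mm off the spout's centre with the whole spout over its mouth, and the job is handed in (no verdict returned).

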